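Press the lid of the plaster tub home, pad by pad

ROBOT

A 6-joint arm with a two-finger parallel gripper is mounted at the origin on the work surface; the furniture and walls round the work are solid. World frame = base frame: x ahead of the robot, y to its left, z up, the work surface at z = 0. Lengths are in m, angles in rad, forces in N, time in s.
With the tool pointing down it reaches from about 0.275 to 0.75 m from the base axis. Payload 10.2 kg.
Tool frame: the origin (TCP) lies on the front face of the gripper's body, between the roots of the fingers; the fingertips stand 64 mm ahead of it and the grasp point (between the pads) lies 45 mm ahead of it; z points along the fingers, y is the line along which they close (so a half turn about z gives the same grasp; the last joint's range is limited). The gripper opens to 88 mm and grips with 3 to 60 N. Pads are 18 mm wide; open, the fingers measure 123 mm over their backs; the gripper's body (75 mm by 187 mm) begins 45 mm behind the grasp point.
Start: joints at [0.98, 0.313, 1.498, -0, 1.331, -0.223], TCP at [0.189, 0.49, 0.303] pointing down, gripper open.
Joint ranges: [-2.94, 2.94], [-0.97, 2.17], [0.19, 2.56], [-1.23, 4.37], [0.02, 3.11], [-2.88, 2.88]. Speed limits (rad/s): [2.39, 2.39, 3.01, 3.14, 3.14, 3.14].

INTERFACE

Orientations are given as a unit quaternion [w, x, y, z].
In Python, from station import manip gives the robot as it stands.
- The arm moves only by the tool step_arm, never from a script. Its argument "increments" is a list of rows, each an object with "gripper": the closure, from -1 (fully open) to 1 (shut), so that 0 is half open; "dp": the shift along the tool's x, y, z in mm, a list of three; "rot": the turn, a rotation vector about the tool's x, y, z in degrees, a list of three. A call has 1 to 5 rows; each row is the pose to reach, as a shift and turn from the pose commanded when the call began, along the tool's axes at that moment; what a row does not reach only later rows make up. A row lasts 1/8 s, in which the tool goes at most 62.5 mm and 10.7 degrees, less where a joint would pass 70% of its speed; a pose out of reach is approached as far as the arm can. A call with a gripper value outside its range is refused whole. The fingers move at their own pace and stop on an object; the grip force is fixed at half the most. Time passes only in rows, so rows that repeat a pose let the fingers close. It gives the time, the measured TCP pose, the force, the opening and the grip force at its end, in the units of the state.
- manip.get_obs(): the state, without advancing time (a new reading comes with each control period).
- manip.camera(name): name is "scene" or "top" or "wrist"; returns the picture (420x560x3 uint8, blue, green, red); there is no depth.
- manip.calibration(name): a dict with "fx", "fy", "cx", "cy" (pixels), "dist_coeffs" ([k1, k2, p1, p2, k3] as OpenCV has them; the pictures are not rectified), "rvec" (rotation vector, rad) and "tvec" (3), from world to camera coordinates, as OpenCV has them; the wrist camera has in their place "tool_from_camera" (4x4, takes a point from camera to tool coordinates, whose origin is the TCP and whose axes are the flange's). Camera axes: x right, y down, z forward; pixel columns grow to the right and rows downward; lengths in m; the calibration is good to about 2 mm. A picture is of the moment at which its call begins: read the wrist's pose just before it. calibration takes no time and is no camera call.
- manip.hand_in(): hands the job in; it is judged then, once.
The state is a dict: "time_s": time; "joints": joint angles; "joint_velocities": joint speeds; "joint_efforts": joint torques, N m; "eef_pos": TCP position; "tool_rot": TCP orientation; "contact_force": force on the tool from outside, world axes, zero at the start; "moment": the same for the moment, N m; "width": finger opening in m; "gripper_force": force on a finger pad.
Only numpy, scipy, OpenCV 4.12 (cv2) and the standard library are available. Lean on these libraries where they do the work, as an engineer would, in place of code of your own. Each camera call takes 0.05 s, during which the arm holds its last target. There are 200 camera calls.

TASK

Seal the round lidded plaster tub so that it stays dry: its push-fit lid has only been laid on. Press lightly with the fingertips on the lid's three ribbed thumb pads, one after another, each until the lid is fully home there, going clockwise round the rim as seen from above: first the pad next after the lift tab, then the following one, and last the pad at the tab, where the trapped air gets out. Only press: do not lift the lid or shift the tub, and leave everything else on the table where it is.

Things in the scene. Friction and masses are not known exactly. Their poses are not given: they have to be found in the camera images.
- plaster_tub: Round pale plastic storage tub, loose and heavy (about 2 kg), 156 mm wide at the foot, 193 mm at the collar, thin wire handle folded down against its side. Origin: centre of the underside; z up; its -x axis points to the side of the lid's lift tab. With the lid home, the tops of the thumb pads are 106 mm above this origin.
- lid: Pale lid of the tub, 197 mm across, flat rim 21 mm wide round a panel 6 mm lower. Three ribbed thumb pads on the rim, 120 degrees apart, 34 mm along the rim by 17 mm, 2 mm proud; outside one of them the lift tab, 30 mm wide, reaches 126 mm from the axis. Origin: on the axis, 18 mm below the pad tops. Each pad goes down by itself, the lid tilting a little; over 30 N the rim would crack.
- pad_1 (a point): Middle of the top of the first thumb pad: next after the tab, clockwise as seen from above; 88 mm from the lid's axis. At the start 113 to 116 mm above the tub's underside, home 106 mm, where it meets a hard stop. It takes about 5 N straight down to move and stays where it is left.
- pad_2 (a point): Middle of the top of the second thumb pad, next clockwise; same sizes, heights and force.
- pad_tab (a point): Middle of the top of the third thumb pad, on the rim at the root of the lift tab; same sizes, heights and force.
- bisque_cup_large: Unglazed cup, 68 mm wide, 62 mm high, bystander. Origin: centre of its foot.
- slip_tub: Small open tub, 88 mm wide, 66 mm high, bystander. Origin: centre of its foot.
- plaster_jug: White measuring jug, 120 x 169 mm with its handle, 135 mm high, bystander. Origin: centre of its foot.
- natch_plug_a: White plaster plug, 30 mm wide, 28 mm high, bystander. Origin: centre of its foot.
- bisque_cup_small: Unglazed cup, 62 mm wide, 55 mm high, bystander.
- natch_plug_b: Second plaster plug of the same size, bystander.
- wooden_rib: Flat wooden throwing rib, 55 x 99 x 6 mm, bystander.
- hake_brush: Flat brush, 64 x 199 x 12 mm, bystander.
- loop_tool: Loop trimming tool with a wooden handle, 24 x 172 x 14 mm, bystander.
- clay_scrap_0: Pinch of dry clay, 30 x 35 x 13 mm, bystander.

How it is judged:
On the way, in this order (a step that is already met when the one before it is completed fails the run):
1. the lid is home at the first pad clockwise from the tab, the other two edges still up (z of pad_1 in the frame of plaster_tub below 0.1085 m and z of each of pad_2, pad_tab in the frame of plaster_tub above 0.11 m), for 0.1 s.
2. the lid is home at the first and second pads, the tab edge still up (z of each of pad_1, pad_2 in the frame of plaster_tub below 0.1085 m and z of pad_tab in the frame of plaster_tub above 0.11 m), for 0.1 s.
3. the lid is home at the tab too (z of each of pad_1, pad_2, pad_tab in the frame of plaster_tub below 0.1085 m), for 0.1 s.
At the end, for the whole second after the job is handed in: The lid edge is within 2.5 mm of fully home at all three pads, the tub stands upright and at rest within 20 mm of where it stood, and so do the listed bystanders (all of step 3 and linear speed of plaster_tub below 0.01 m/s and angle between plaster_tub's own z axis and vertical below 0.03 rad and not (distance of plaster_tub from where it was at the start of the episode above 0.02 m) and not (distance of bisque_cup_large from where it was at the start of the episode above 0.02 m) and not (distance of slip_tub from where it was at the start of the episode above 0.02 m) and not (distance of plaster_jug from where it was at the start of the episode above 0.02 m) and not (distance of natch_plug_a from where it was at the start of the episode above 0.02 m) and not (distance of bisque_cup_small from where it was at the start of the episode above 0.02 m) and not (distance of natch_plug_b from where it was at the start of the episode above 0.02 m) and not (distance of wooden_rib from where it was at the start of the episode above 0.02 m) and not (distance of hake_brush from where it was at the start of the episode above 0.02 m) and not (distance of loop_tool from where it was at the start of the episode above 0.02 m) and not (distance of clay_scrap_0 from where it was at the start of the episode above 0.02 m)); the robot touches nothing.
It fails at once if the lid is pressed harder than 30 N (contact force between any of the arm, the fingers and lid above 30 N).
It fails at once if the lid is lifted (an edge more than 12.5 mm above home) (z of any of pad_1, pad_2, pad_tab in the frame of plaster_tub above 0.1185 m).
It fails at once if the tub is lifted, tipped or shifted by more than 20 mm (distance of plaster_tub from where it was at the start of the episode above 0.02 m or angle between plaster_tub's own z axis and vertical above 0.1 rad).
It fails at once if another loose thing on the table is moved more than 20 mm (distance of any of bisque_cup_large, slip_tub, plaster_jug, natch_plug_a, bisque_cup_small, natch_plug_b, wooden_rib, hake_brush, loop_tool, clay_scrap_0 from where it was at the start of the episode above 0.02 m).
It also fails if it takes over 45 s, if anything falls off the work surface, if the arm or the gripper's body presses on something with over 40 N, if the wrist force passes 120 N, or if a joint passes its speed limit or range.

## Working session

There is one attempt and no reset: what is moved stays moved. The work goes in short steps, Python scripts to look and compute and a tool call to move; the robot and the scene stay as the last step left them, time stands still between calls to the robot, and variables do not carry over. Pictures are saved under pics/ and viewed, at most 10 in all, crops included, and the job is handed in when it is done.

Besides the shell and the picture viewer there is one more tool, called after "Call:" by a JSON object that holds its "method" and its "body". step_arm: Moves the arm, as the interface text tells. Its arguments: {"type":"object","properties":{"increments":{"type":"array","items":{"type":"object","properties":{"gripper":{"type":"number"},"dp":{"type":"array","items":{"type":"number"}},"rot":{"type":"array","items":{"type":"number"}}}}}},"required":["increments"]}

```bash
mkdir -p pics
python3 - <<'E'
from station import manip
import cv2
for n in ("scene","top"):
    cv2.imwrite(f"pics/{n}0.png",manip.camera(n)); print(n,manip.calibration(n))
o=manip.get_obs(); print(o['time_s'],o['eef_pos'],o['tool_rot'],o['contact_force'],o['width'])
E
```

```text
scene {'fx': 413.78541879764555, 'fy': 413.78541879764555, 'cx': 279.0694442578261, 'cy': 211.1074061017387, 'dist_coeffs': array([0.03781501, 0.        , 0.        , 0.        , 0.        ]), 'rvec': array([ 2.09389239, -1.12997688,  0.48479059]), 'tvec': array([-0.21987743,  0.39152072,  0.73121688])}
top {'fx': 417.28307035200453, 'fy': 417.28307035200453, 'cx': 275.63873200812293, 'cy': 206.34077300603522, 'dist_coeffs': array([0.0103213, 0.       , 0.       , 0.       , 0.       ]), 'rvec': array([ 2.13075577, -2.1181381 ,  0.21234089]), 'tvec': array([0.07824171, 0.48679508, 0.88872788])}
0.1 [0.18870584 0.48975858 0.30221837] [-2.30951692e-04  1.82882742e-01  9.83134560e-01 -5.35306023e-04] [-0.2151648   0.81425685 -0.23763238] 0.08819565532911613
```

View pics/top0.png

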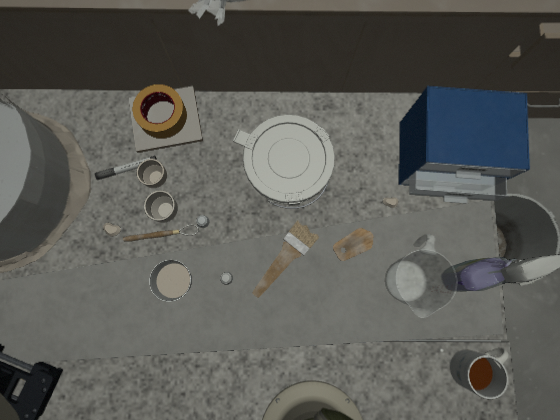

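View pics/scene0.png

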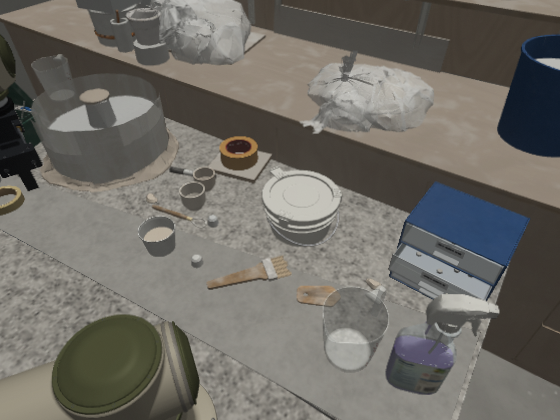

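The top view shows the lid centred near (289,157), with its lift tab at about (243,137). I'll enlarge the crop to read the pads.

Run:
```python
import cv2
a=cv2.imread("pics/top0.png")[105:215,225:345]
cv2.imwrite("pics/topc.png",cv2.convertScaleAbs(cv2.resize(a,None,fx=5.4,fy=5.4,interpolation=cv2.INTER_CUBIC)-0,alpha=1.2))
```

```text
(no output)
```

View pics/topc.png

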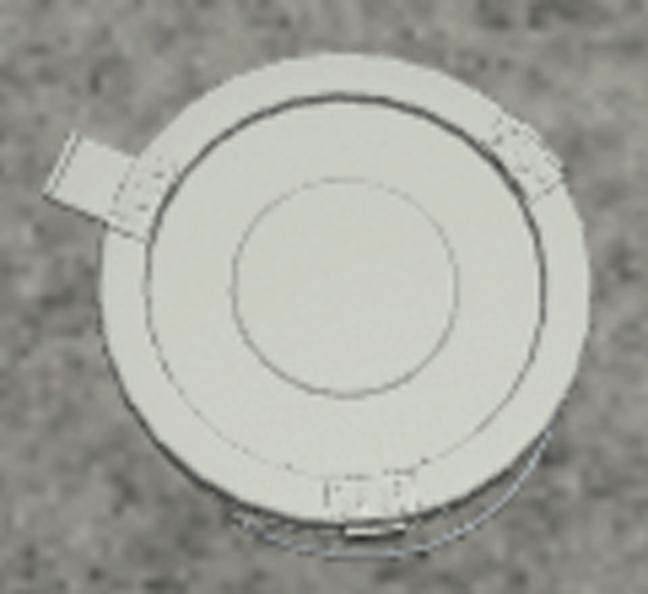

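The pads sit at crop (526,158) for pad_1, (370,495) for pad_2 and (147,197) for pad_tab, with the rim centre near (345,288). The order is clockwise in a non-mirrored view.

```bash
cat > h.py <<'E'
from station import manip
import cv2, numpy as np
from scipy.spatial.transform import Rotation as R
def ray(cam,px,z):
    c=manip.calibration(cam);K=np.array([[c['fx'],0,c['cx']],[0,c['fy'],c['cy']],[0,0,1]])
    u=cv2.undistortPoints(np.array([[px]],float),K,c['dist_coeffs'])[0,0]
    M=cv2.Rodrigues(c['rvec'])[0];o=-M.T@c['tvec'];d=M.T@np.r_[u,1]
    return o+d*(z-o[2])/d[2]
def proj(cam,P):
    c=manip.calibration(cam);K=np.array([[c['fx'],0,c['cx']],[0,c['fy'],c['cy']],[0,0,1]])
    return cv2.projectPoints(np.array(P,float),c['rvec'],c['tvec'],K,c['dist_coeffs'])[0][:,0]
def tool():
    o=manip.get_obs();q=o['tool_rot'];return np.array(o['eef_pos']),R.from_quat([q[1],q[2],q[3],q[0]]).as_matrix()
E
python3 - <<'E'
from h import *
f=lambda x,y:(225+x/5.4-.4,105+y/5.4-.4)
P={}
for n,p,z in [("c",(345,288),.111),("p1",(526,158),.1145),("p2",(370,495),.1145),("pt",(147,197),.1145),("tabend",(60,165),.112)]:
    P[n]=ray("top",f(*p),z); print(n,P[n].round(4),end=' ')
    d=P[n]-P["c"];print((np.hypot(*d[:2])*1e3).round(1),np.degrees(np.arctan2(d[1],d[0])).round(1))
m=(P["p1"]+P["p2"]+P["pt"])/3;print("mean",m.round(4))
for n in("p1","p2","pt","tabend"): d=P[n]-m;print(n,(np.hypot(*d[:2])*1e3).round(1),np.degrees(np.arctan2(d[1],d[0])).round(1))
for n in("p1","p2","pt"):print(proj("scene",[P[n]]))
p,M=tool();print(M.round(3))
for px in [(400,180),(427,88),(410,90)]:
  for z in(0,.15): print(px,z,ray("top",px,z).round(3))
c=cv2.imread("pics/scene0.png")[165:250,255:350];cv2.imwrite("pics/sc.png",cv2.resize(c,None,fx=6.5,fy=6.5,interpolation=cv2.INTER_CUBIC))
E
```

```text
c [0.5791 0.0548 0.111 ] 0.0 0.0
p1 [ 0.6324 -0.0172  0.1145] 89.5 -53.5
p2 [0.4948 0.0453 0.1145] 84.8 -173.6
pt [0.6149 0.1333 0.1145] 86.3 65.5
tabend [0.6289 0.1682 0.112 ] 123.9 66.3
mean [0.5807 0.0538 0.1145]
p1 87.8 -53.9
p2 86.3 -174.3
pt 86.5 66.7
tabend 124.2 67.2
[[336.11783805 191.65734222]]
[[285.03773354 214.16500089]]
[[281.5764123  174.73124306]]
[[-0.933  0.36  -0.001]
 [ 0.36   0.933 -0.001]
 [ 0.    -0.001 -1.   ]]
(400, 180) 0 [ 0.561 -0.216  0.   ]
(400, 180) 0.15 [ 0.522 -0.169  0.15 ]
(427, 88) 0 [ 0.798 -0.295 -0.   ]
(427, 88) 0.15 [ 0.722 -0.236  0.15 ]
(410, 90) 0 [ 0.793 -0.252  0.   ]
(410, 90) 0.15 [ 0.717 -0.199  0.15 ]
```

View pics/sc.png

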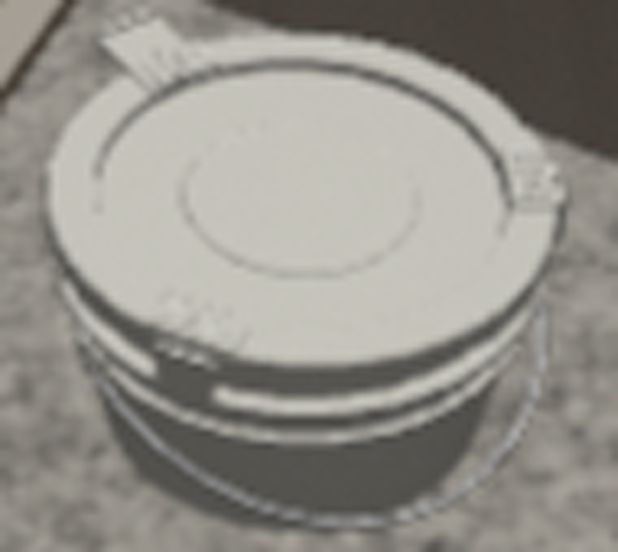

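The scene crop agrees: the pads at (281,175), (338,193) and (286,215) match the projected positions within 2 px. The fitted radii are 86–88 mm and the pads are 120° apart, so I'll use r = 88 mm about (0.5805, 0.0540) with the tab at 66.2°. I'll close the fingers and go over pad_1.

Call:
{"method": "step_arm", "body": {"increments": [{"gripper":1,"dp":[-55,-29,0],"rot":[0,0,4]},{"gripper":1,"dp":[-110,-58,0],"rot":[0,0,8]},{"gripper":1,"dp":[-165,-87,0],"rot":[0,0,12]},{"gripper":1,"dp":[-220,-116,0],"rot":[0,0,16]},{"gripper":1,"dp":[-275,-145,0],"rot":[0,0,20]}]}}

```text
time_s: 0.72
eef_pos: [0.3942, 0.254, 0.3026]
tool_rot: [-0.0, 0.352, 0.936, -0.0]
contact_force: [0.4, 0.5, 0.2]
width: 0.0405
gripper_force: 0.0
```

```bash
cat >> h.py <<'E'
C=np.array([.5805,.0540]);A={'1':-53.8,'2':-173.8,'t':66.2}
def go(n,ztip,yaw=None):
    p,M=tool();a=np.radians(A[n]);T=np.r_[C+.088*np.array([np.cos(a),np.sin(a)]),ztip+.064]
    y=np.degrees(np.arctan2(M[1,1],M[0,1]))
    print("p",p.round(4),"tip z",(p+M@[0,0,.064])[2].round(4),"z axis",M[:,2].round(3),"yaw",y.round(1),"dp mm",(M.T@(T-p)*1e3).round(1),"rotz",None if yaw is None else round(y-yaw,1))
    o=manip.get_obs();print("t",round(o['time_s'],2),"F",np.round(o['contact_force'],2),"w",round(o['width'],4))
E
python3 -c "
from h import *
go('1',.145,36)"
```

```text
p [0.3942 0.254  0.3026] tip z 0.2386 z axis [-0.  0. -1.] yaw 48.8 dp mm [-357.8  -46.9   93.6] rotz 12.8
t 0.72 F [0.43 0.47 0.18] w 0.0405
```

Call:
{"method": "step_arm", "body": {"increments": [{"gripper":1,"dp":[-58,-8,0],"rot":[0,0,2]},{"gripper":1,"dp":[-116,-15,0],"rot":[0,0,4]},{"gripper":1,"dp":[-174,-23,0],"rot":[0,0,6]},{"gripper":1,"dp":[-232,-31,0],"rot":[0,0,7]},{"gripper":1,"dp":[-290,-38,0],"rot":[0,0,8]}]}}

```text
time_s: 1.35
eef_pos: [0.5879, 0.0348, 0.3024]
tool_rot: [-0.0, 0.416, 0.91, -0.0]
contact_force: [0.5, 0.7, 0.8]
width: 0.0007
gripper_force: 0.0
```

```bash
python3 -c "
from h import *
go('1',.145,40)"
```

```text
p [0.5879 0.0348 0.3024] tip z 0.2384 z axis [-0.001  0.    -1.   ] yaw 40.9 dp mm [-68.4  -0.2  93.4] rotz 0.9
t 1.35 F [0.53 0.7  0.83] w 0.0007
```

Call:
{"method": "step_arm", "body": {"increments": [{"gripper":1,"dp":[-40,0,20],"rot":[0,0,0]},{"gripper":1,"dp":[-68,0,50],"rot":[0,0,0]},{"gripper":1,"dp":[-68,0,90],"rot":[0,0,0]},{"gripper":1,"dp":[-68,0,105],"rot":[0,0,0]},{"gripper":1,"dp":[-68,0,105],"rot":[0,0,0]}]}}

```text
time_s: 1.98
eef_pos: [0.6313, -0.0146, 0.1975]
tool_rot: [-0.001, 0.415, 0.91, -0.0]
contact_force: [0.6, 0.1, 0.7]
width: 0.0005
gripper_force: 0.0
```

```bash
python3 -c "
from h import *
go('1',.106)
for n in ('top','scene','wrist'): cv2.imwrite('pics/%s1.png'%n,manip.camera(n))
a=cv2.imread('pics/top1.png')[105:215,225:345];b=cv2.imread('pics/scene1.png')[140:240,250:360]
cv2.imwrite('pics/m1.png',np.hstack([cv2.resize(a,(400,366),interpolation=2),cv2.resize(b,(400,366),interpolation=2)]))"
```

```text
p [ 0.6313 -0.0146  0.1975] tip z 0.1335 z axis [-0.001  0.    -1.   ] yaw 40.9 dp mm [-2.6 -0.7 27.5] rotz None
t 1.98 F [0.57 0.14 0.72] w 0.0005
```

View pics/m1.png

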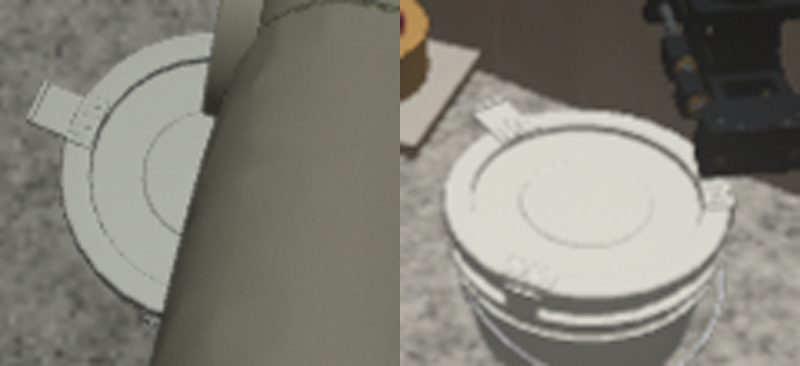

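View pics/wrist1.png

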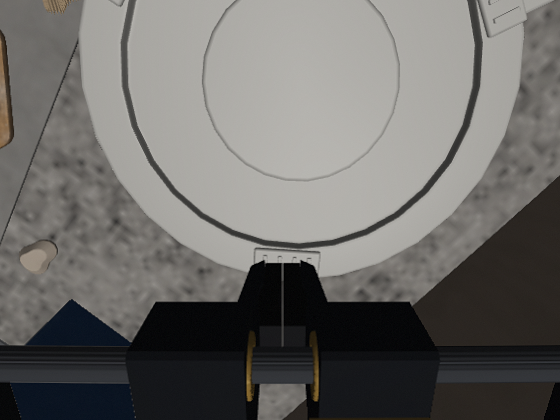

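The wrist view shows pad_1 with its inner edge at about (287,249), spanning x 255–320, directly ahead of the closed fingertips at (283,264). I'll check this against the wrist calibration.

```bash
cat >> h.py <<'E'
def wray(px,z):
    c=manip.calibration("wrist");K=np.array([[c['fx'],0,c['cx']],[0,c['fy'],c['cy']],[0,0,1]])
    u=cv2.undistortPoints(np.array([[px]],float),K,c['dist_coeffs'])[0,0]
    T=np.array(c['tool_from_camera']);p,M=tool();o=p+M@T[:3,3];d=M@T[:3,:3]@np.r_[u,1]
    return o+d*(z-o[2])/d[2]
E
python3 -c "
from h import *
for px,z in [((287.5,249),.1145),((255,249),.1145),((320,251),.1145),((80,55),.112),((523,55),.112),((285,276),.112),((112,180),.112)]:
    q=wray(px,z);d=q[:2]-C;print(px,q.round(4),(np.hypot(*d)*1e3).round(1),np.degrees(np.arctan2(d[1],d[0])).round(1))
print(wray((283,264),.1335))
"
```

```text
(287.5, 249) [ 0.6316 -0.0085  0.1145] 80.7 -50.8
(255, 249) [ 0.6192 -0.0192  0.1145] 82.8 -62.1
(320, 251) [0.6447 0.0014 0.1145] 83.0 -39.3
(80, 55) [0.504 0.001 0.112] 93.0 -145.3
(523, 55) [0.649 0.127 0.112] 100.1 46.8
(285, 276) [ 0.6416 -0.0219  0.112 ] 97.5 -51.2
(112, 180) [ 0.5448 -0.0372  0.112 ] 97.9 -111.4
[ 0.62885038 -0.00899428  0.1335    ]
```

The wrist and top views differ by 3 mm or less, well within the pad. I'll shift [-2,+1] and come down, then press in small steps.

Call:
{"method": "step_arm", "body": {"increments": [{"gripper":1,"dp":[-2,1,6],"rot":[0,0,0]},{"gripper":1,"dp":[-2,1,12],"rot":[0,0,0]},{"gripper":1,"dp":[-2,1,16],"rot":[0,0,0]},{"gripper":1,"dp":[-2,1,16],"rot":[0,0,0]}]}}

```text
time_s: 2.62
eef_pos: [0.6334, -0.0157, 0.1813]
tool_rot: [-0.0, 0.415, 0.91, -0.0]
contact_force: [-0.5, -0.5, -0.3]
width: 0.0004
gripper_force: 0.0
```

Call:
{"method": "step_arm", "body": {"increments": [{"gripper":1,"dp":[0,0,0.7],"rot":[0,0,0]},{"gripper":1,"dp":[0,0,1.4],"rot":[0,0,0]},{"gripper":1,"dp":[0,0,2],"rot":[0,0,0]},{"gripper":1,"dp":[0,0,2],"rot":[0,0,0]}]}}

```text
time_s: 3.12
eef_pos: [0.6335, -0.0157, 0.1797]
tool_rot: [-0.0, 0.415, 0.91, -0.0]
contact_force: [-0.2, -0.1, 0.3]
width: 0.0005
gripper_force: 0.0
```

Call:
{"method": "step_arm", "body": {"increments": [{"gripper":1,"dp":[0,0,0.5],"rot":[0,0,0]},{"gripper":1,"dp":[0,0,1],"rot":[0,0,0]},{"gripper":1,"dp":[0,0,1.5],"rot":[0,0,0]},{"gripper":1,"dp":[0,0,1.5],"rot":[0,0,0]}]}}

```text
time_s: 3.62
eef_pos: [0.6335, -0.0157, 0.1782]
tool_rot: [-0.0, 0.415, 0.91, -0.0]
contact_force: [-0.5, 0.4, -0.1]
width: 0.0004
gripper_force: 0.0
```

Call:
{"method": "step_arm", "body": {"increments": [{"gripper":1,"dp":[0,0,0.5],"rot":[0,0,0]},{"gripper":1,"dp":[0,0,1],"rot":[0,0,0]},{"gripper":1,"dp":[0,0,1.5],"rot":[0,0,0]},{"gripper":1,"dp":[0,0,1.5],"rot":[0,0,0]}]}}

```text
time_s: 4.12
eef_pos: [0.6336, -0.0157, 0.177]
tool_rot: [0.0, 0.415, 0.91, 0.0]
contact_force: [-1.3, 0.5, 4.6]
width: 0.0002
gripper_force: 2.0
```

Call:
{"method": "step_arm", "body": {"increments": [{"gripper":1,"dp":[0,0,0.5],"rot":[0,0,0]},{"gripper":1,"dp":[0,0,1],"rot":[0,0,0]},{"gripper":1,"dp":[0,0,1.5],"rot":[0,0,0]},{"gripper":1,"dp":[0,0,1.5],"rot":[0,0,0]}]}}

```text
time_s: 4.62
eef_pos: [0.6337, -0.0159, 0.1753]
tool_rot: [0.0, 0.415, 0.91, 0.0]
contact_force: [0.5, -1.6, 4.0]
width: 0.0004
gripper_force: 2.0
```

Call:
{"method": "step_arm", "body": {"increments": [{"gripper":1,"dp":[0,0,0.5],"rot":[0,0,0]},{"gripper":1,"dp":[0,0,1],"rot":[0,0,0]},{"gripper":1,"dp":[0,0,1.5],"rot":[0,0,0]},{"gripper":1,"dp":[0,0,2],"rot":[0,0,0]},{"gripper":1,"dp":[0,0,2],"rot":[0,0,0]}]}}

```text
time_s: 5.25
eef_pos: [0.6337, -0.0158, 0.1733]
tool_rot: [0.0, 0.415, 0.91, -0.0]
contact_force: [3.8, -2.2, 5.4]
width: 0.0003
gripper_force: 2.4
```

Call:
{"method": "step_arm", "body": {"increments": [{"gripper":1,"dp":[0,0,0.4],"rot":[0,0,0]},{"gripper":1,"dp":[0,0,0.8],"rot":[0,0,0]},{"gripper":1,"dp":[0,0,1.2],"rot":[0,0,0]},{"gripper":1,"dp":[0,0,1.2],"rot":[0,0,0]}]}}

```text
time_s: 5.75
eef_pos: [0.6335, -0.0157, 0.172]
tool_rot: [-0.0, 0.415, 0.91, -0.0]
contact_force: [2.8, -2.6, 4.1]
width: 0.0004
gripper_force: 2.3
```

Call:
{"method": "step_arm", "body": {"increments": [{"gripper":1,"dp":[0,0,0.3],"rot":[0,0,0]},{"gripper":1,"dp":[0,0,0.6],"rot":[0,0,0]},{"gripper":1,"dp":[0,0,1],"rot":[0,0,0]},{"gripper":1,"dp":[0,0,1],"rot":[0,0,0]}]}}

```text
time_s: 6.25
eef_pos: [0.6335, -0.0157, 0.171]
tool_rot: [-0.0, 0.415, 0.91, -0.0]
contact_force: [3.1, -2.4, 4.7]
width: 0.0005
gripper_force: 2.3
```

Call:
{"method": "step_arm", "body": {"increments": [{"gripper":1,"dp":[0,0,0.3],"rot":[0,0,0]},{"gripper":1,"dp":[0,0,0.5],"rot":[0,0,0]},{"gripper":1,"dp":[0,0,0.5],"rot":[0,0,0]}]}}

```text
time_s: 6.62
eef_pos: [0.6335, -0.0157, 0.1706]
tool_rot: [0.0, 0.415, 0.91, -0.0]
contact_force: [2.8, -3.1, 5.8]
width: 0.0007
gripper_force: 2.6
```

Call:
{"method": "step_arm", "body": {"increments": [{"gripper":1,"dp":[0,0,0.2],"rot":[0,0,0]},{"gripper":1,"dp":[0,0,0.4],"rot":[0,0,0]},{"gripper":1,"dp":[0,0,0.4],"rot":[0,0,0]}]}}

```text
time_s: 7.0
eef_pos: [0.6336, -0.0157, 0.1704]
tool_rot: [0.0, 0.415, 0.91, 0.0]
contact_force: [2.0, -3.1, 6.9]
width: 0.0004
gripper_force: 3.3
```

Call:
{"method": "step_arm", "body": {"increments": [{"gripper":1,"dp":[0,0,0.2],"rot":[0,0,0]},{"gripper":1,"dp":[0,0,0.4],"rot":[0,0,0]},{"gripper":1,"dp":[0,0,0.4],"rot":[0,0,0]}]}}

```text
time_s: 7.38
eef_pos: [0.6336, -0.0157, 0.1702]
tool_rot: [0.0, 0.415, 0.91, 0.0]
contact_force: [1.6, -3.1, 7.8]
width: 0.0003
gripper_force: 4.0
```

The force is rising against the stop with the tip at 106.2 mm, so pad_1 is home. I'll lift off and go to pad_2.

Call:
{"method": "step_arm", "body": {"increments": [{"gripper":1,"dp":[0,0,-5],"rot":[0,0,0]},{"gripper":1,"dp":[0,0,-20],"rot":[0,0,0]},{"gripper":1,"dp":[0,0,-45],"rot":[0,0,-10]},{"gripper":1,"dp":[0,0,-45],"rot":[0,0,-20]},{"gripper":1,"dp":[0,0,-45],"rot":[0,0,-30]}]}}

```text
time_s: 8.0
eef_pos: [0.6333, -0.0154, 0.2154]
tool_rot: [-0.0, 0.163, 0.987, 0.0]
contact_force: [0.7, -0.1, 0.2]
width: 0.0001
gripper_force: 0.0
```

```bash
python3 -c "
from h import *
go('2',.135,88)"
```

```text
p [ 0.6333 -0.0154  0.2154] tip z 0.1514 z axis [-0.001  0.    -1.   ] yaw 71.3 dp mm [152.1  11.7  16.5] rotz -16.7
t 8.0 F [ 0.65 -0.15  0.18] w 0.0001
```

Call:
{"method": "step_arm", "body": {"increments": [{"gripper":1,"dp":[50,4,0],"rot":[0,0,-6]},{"gripper":1,"dp":[100,8,0],"rot":[0,0,-12]},{"gripper":1,"dp":[140,11,5],"rot":[0,0,-17]},{"gripper":1,"dp":[152,12,16],"rot":[0,0,-17]},{"gripper":1,"dp":[152,12,16],"rot":[0,0,-17]}]}}

```text
time_s: 8.62
eef_pos: [0.4931, 0.0458, 0.1989]
tool_rot: [-0.001, 0.018, 1.0, 0.0]
contact_force: [0.4, -0.3, -0.1]
width: 0.0003
gripper_force: 0.0
```

```bash
python3 -c "
from h import *
go('2',.106)
a=manip.camera('wrist');b=cv2.imread('pics/x.png')
go('2',.106)
s=manip.camera('scene')[140:240,250:360]
cv2.imwrite('pics/m2.png',np.hstack([cv2.resize(a,(488,366)),cv2.resize(s,(312,366),interpolation=2)]))"
```

```text
p [0.4931 0.0458 0.1989] tip z 0.1349 z axis [-0.001  0.    -1.   ] yaw 88.0 dp mm [-0.  -1.3 28.9] rotz None
t 8.62 F [ 0.41 -0.28 -0.13] w 0.0003
p [0.4939 0.0454 0.1992] tip z 0.1352 z axis [-0.  0. -1.] yaw 87.9 dp mm [ 0.9 -1.  29.2] rotz None
t 8.68 F [0.5  0.64 0.55] w 0.001[ WARN:0@0.341] global loadsave.cpp:275 findDecoder imread_('pics/x.png'): can't open/read file: check file path/integrity
```

View pics/m2.png

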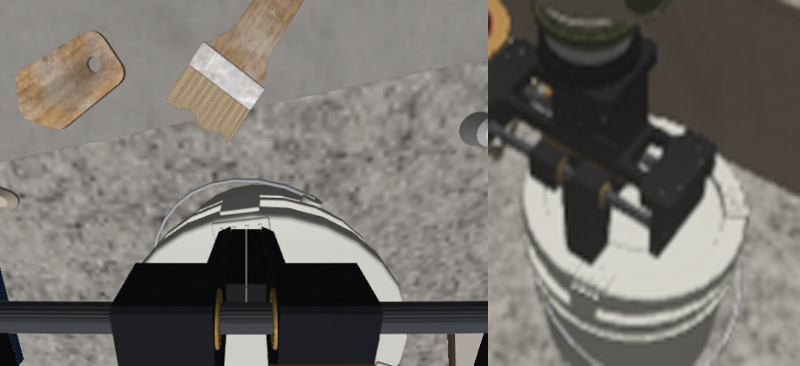

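The wrist view shows pad_2's outer edge near crop (241,218), spanning x 212–270, with the closed fingertips at (246,229) right behind it.

```bash
python3 -c "
from h import *
k=560/488
p,M=tool()
for px,z in [((241,218),.1145),((212,222),.1145),((270,219),.1145),((246,229),.135)]:
    q=wray((px[0]*k,px[1]*k),z);print(px,'tool mm',(M.T@(q-p)*1e3).round(1))
q=wray((283,264),.1335);print((M.T@(q-p)*1e3).round(1))
"
```

```text
(241, 218) tool mm [ 4.1 -2.8 84.8]
(212, 222) tool mm [  1.6 -19.7  84.8]
(270, 219) tool mm [ 3.5 13.9 84.8]
(246, 229) tool mm [ 7.5  0.  64.3]
[ 6.1  0.3 65.8]
```

Call:
{"method": "step_arm", "body": {"increments": [{"gripper":1,"dp":[-1.5,-2,6],"rot":[0,0,0]},{"gripper":1,"dp":[-1.5,-2,12],"rot":[0,0,0]},{"gripper":1,"dp":[-1.5,-2,17],"rot":[0,0,0]},{"gripper":1,"dp":[-1.5,-2,18],"rot":[0,0,0]},{"gripper":1,"dp":[-1.5,-2,18],"rot":[0,0,0]}]}}

```text
time_s: 9.35
eef_pos: [0.4953, 0.0432, 0.1807]
tool_rot: [-0.0, 0.018, 1.0, -0.0]
contact_force: [0.0, 0.8, -0.4]
width: 0.0006
gripper_force: 0.0
```

Call:
{"method": "step_arm", "body": {"increments": [{"gripper":1,"dp":[0,0,0.5],"rot":[0,0,0]},{"gripper":1,"dp":[0,0,1],"rot":[0,0,0]},{"gripper":1,"dp":[0,0,1.5],"rot":[0,0,0]},{"gripper":1,"dp":[0,0,2],"rot":[0,0,0]},{"gripper":1,"dp":[0,0,2],"rot":[0,0,0]}]}}

```text
time_s: 9.98
eef_pos: [0.4952, 0.0433, 0.1789]
tool_rot: [0.0, 0.018, 1.0, 0.0]
contact_force: [-1.9, 0.5, 4.0]
width: 0.0002
gripper_force: 2.0
```

Call:
{"method": "step_arm", "body": {"increments": [{"gripper":1,"dp":[0,0,0.5],"rot":[0,0,0]},{"gripper":1,"dp":[0,0,1],"rot":[0,0,0]},{"gripper":1,"dp":[0,0,1.5],"rot":[0,0,0]},{"gripper":1,"dp":[0,0,2],"rot":[0,0,0]},{"gripper":1,"dp":[0,0,2],"rot":[0,0,0]}]}}

```text
time_s: 10.6
eef_pos: [0.4951, 0.0433, 0.1766]
tool_rot: [-0.0, 0.018, 1.0, 0.0]
contact_force: [-1.6, 1.1, 3.8]
width: 0.0008
gripper_force: 1.9
```

Contact was at about 115 mm and the pad is moving at about 4–5 N. I'll continue.

Call:
{"method": "step_arm", "body": {"increments": [{"gripper":1,"dp":[0,0,0.5],"rot":[0,0,0]},{"gripper":1,"dp":[0,0,1],"rot":[0,0,0]},{"gripper":1,"dp":[0,0,1.5],"rot":[0,0,0]},{"gripper":1,"dp":[0,0,2],"rot":[0,0,0]},{"gripper":1,"dp":[0,0,2],"rot":[0,0,0]}]}}

```text
time_s: 11.22
eef_pos: [0.4952, 0.0432, 0.1747]
tool_rot: [-0.0, 0.018, 1.0, -0.0]
contact_force: [-2.7, 0.8, 3.6]
width: 0.0007
gripper_force: 1.9
```

Call:
{"method": "step_arm", "body": {"increments": [{"gripper":1,"dp":[0,0,0.5],"rot":[0,0,0]},{"gripper":1,"dp":[0,0,1],"rot":[0,0,0]},{"gripper":1,"dp":[0,0,1.5],"rot":[0,0,0]},{"gripper":1,"dp":[0,0,2],"rot":[0,0,0]},{"gripper":1,"dp":[0,0,2],"rot":[0,0,0]}]}}

```text
time_s: 11.85
eef_pos: [0.4952, 0.0432, 0.1727]
tool_rot: [0.0, 0.018, 1.0, -0.0]
contact_force: [-4.2, -0.1, 4.0]
width: 0.0003
gripper_force: 2.0
```

Call:
{"method": "step_arm", "body": {"increments": [{"gripper":1,"dp":[0,0,0.5],"rot":[0,0,0]},{"gripper":1,"dp":[0,0,1],"rot":[0,0,0]},{"gripper":1,"dp":[0,0,1],"rot":[0,0,0]}]}}

```text
time_s: 12.22
eef_pos: [0.4952, 0.0432, 0.1717]
tool_rot: [-0.0, 0.018, 1.0, -0.0]
contact_force: [-3.8, 0.6, 3.1]
width: 0.0002
gripper_force: 2.1
```

Call:
{"method": "step_arm", "body": {"increments": [{"gripper":1,"dp":[0,0,0.4],"rot":[0,0,0]},{"gripper":1,"dp":[0,0,0.8],"rot":[0,0,0]},{"gripper":1,"dp":[0,0,0.8],"rot":[0,0,0]}]}}

```text
time_s: 12.6
eef_pos: [0.4952, 0.0432, 0.1709]
tool_rot: [-0.0, 0.018, 1.0, -0.0]
contact_force: [-3.8, 0.0, 4.8]
width: 0.0005
gripper_force: 2.2
```

Call:
{"method": "step_arm", "body": {"increments": [{"gripper":1,"dp":[0,0,0.3],"rot":[0,0,0]},{"gripper":1,"dp":[0,0,0.6],"rot":[0,0,0]},{"gripper":1,"dp":[0,0,0.6],"rot":[0,0,0]}]}}

```text
time_s: 12.98
eef_pos: [0.4952, 0.0432, 0.1703]
tool_rot: [-0.0, 0.018, 1.0, -0.0]
contact_force: [-4.7, 0.1, 4.2]
width: 0.0006
gripper_force: 2.2
```

Call:
{"method": "step_arm", "body": {"increments": [{"gripper":1,"dp":[0,0,0.3],"rot":[0,0,0]},{"gripper":1,"dp":[0,0,0.6],"rot":[0,0,0]},{"gripper":1,"dp":[0,0,0.6],"rot":[0,0,0]}]}}

```text
time_s: 13.35
eef_pos: [0.4952, 0.0433, 0.1698]
tool_rot: [-0.0, 0.018, 1.0, 0.0]
contact_force: [-4.3, -0.1, 6.3]
width: 0.0008
gripper_force: 3.1
```

Call:
{"method": "step_arm", "body": {"increments": [{"gripper":1,"dp":[0,0,0.3],"rot":[0,0,0]},{"gripper":1,"dp":[0,0,0.5],"rot":[0,0,0]},{"gripper":1,"dp":[0,0,0.5],"rot":[0,0,0]}]}}

```text
time_s: 13.72
eef_pos: [0.4952, 0.0433, 0.1695]
tool_rot: [0.0, 0.018, 1.0, 0.0]
contact_force: [-4.8, -0.4, 7.5]
width: -0.0002
gripper_force: 4.0
```

Call:
{"method": "step_arm", "body": {"increments": [{"gripper":1,"dp":[0,0,-5],"rot":[0,0,0]},{"gripper":1,"dp":[0,0,-20],"rot":[0,0,0]},{"gripper":1,"dp":[0,0,-45],"rot":[0,0,-10]},{"gripper":1,"dp":[0,0,-45],"rot":[0,0,-20]},{"gripper":1,"dp":[0,0,-45],"rot":[0,0,-30]}]}}

```text
time_s: 14.35
eef_pos: [0.4956, 0.0432, 0.2153]
tool_rot: [0.001, -0.244, 0.97, -0.0]
contact_force: [-0.1, 0.5, 0.0]
width: 0.0003
gripper_force: 0.0
```

```bash
python3 -c "
from h import *
go('t',.135,148)"
```

```text
p [0.4956 0.0432 0.2153] tip z 0.1513 z axis [ 0.002 -0.    -1.   ] yaw 118.3 dp mm [-149.3   23.5   16.6] rotz -29.7
t 14.35 F [-0.09  0.47  0.  ] w 0.0003
```

Call:
{"method": "step_arm", "body": {"increments": [{"gripper":1,"dp":[-50,8,0],"rot":[0,0,-10]},{"gripper":1,"dp":[-100,16,0],"rot":[0,0,-20]},{"gripper":1,"dp":[-140,22,5],"rot":[0,0,-30]},{"gripper":1,"dp":[-150,22.5,16],"rot":[0,0,-30]},{"gripper":1,"dp":[-150,22.5,16],"rot":[0,0,-30]}]}}

```text
time_s: 14.98
eef_pos: [0.6168, 0.1332, 0.1973]
tool_rot: [-0.001, -0.483, 0.875, 0.0]
contact_force: [-0.7, -0.8, 0.4]
width: 0.0006
gripper_force: 0.0
```

```bash
python3 -c "
from h import *
a=manip.camera('wrist');go('t',.106)
s=manip.camera('scene')[140:240,250:360]
cv2.imwrite('pics/m3.png',np.hstack([cv2.resize(a,(488,366)),cv2.resize(s,(312,366),interpolation=2)]))"
```

```text
p [0.6167 0.1329 0.1981] tip z 0.1341 z axis [-0.001 -0.    -1.   ] yaw 147.8 dp mm [-1.1  1.4 28.1] rotz None
t 15.03 F [-1.19 -0.39  0.55] w 0.0004
```

View pics/m3.png

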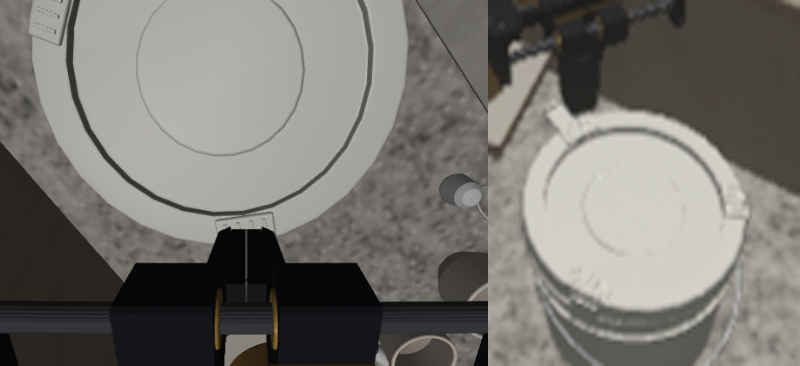

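The wrist view shows pad_tab at crop x 216–273 with its inner edge at y≈216, centred on the fingertips at x = 246. I'll come down.

Call:
{"method": "step_arm", "body": {"increments": [{"gripper":1,"dp":[-1.5,0,6],"rot":[0,0,0]},{"gripper":1,"dp":[-1.5,0,12],"rot":[0,0,0]},{"gripper":1,"dp":[-1.5,0,16],"rot":[0,0,0]},{"gripper":1,"dp":[-1.5,0,17],"rot":[0,0,0]},{"gripper":1,"dp":[-1.5,0,17],"rot":[0,0,0]}]}}

```text
time_s: 15.7
eef_pos: [0.618, 0.1346, 0.1812]
tool_rot: [0.0, -0.484, 0.875, -0.0]
contact_force: [-0.6, -0.3, 0.2]
width: 0.0005
gripper_force: 0.0
```

Call:
{"method": "step_arm", "body": {"increments": [{"gripper":1,"dp":[0,0,0.5],"rot":[0,0,0]},{"gripper":1,"dp":[0,0,1],"rot":[0,0,0]},{"gripper":1,"dp":[0,0,1.5],"rot":[0,0,0]},{"gripper":1,"dp":[0,0,2],"rot":[0,0,0]},{"gripper":1,"dp":[0,0,2],"rot":[0,0,0]}]}}

```text
time_s: 16.32
eef_pos: [0.618, 0.1347, 0.1792]
tool_rot: [-0.0, -0.484, 0.875, 0.0]
contact_force: [0.3, -0.4, -0.6]
width: 0.0006
gripper_force: 0.0
```

Call:
{"method": "step_arm", "body": {"increments": [{"gripper":1,"dp":[0,0,0.5],"rot":[0,0,0]},{"gripper":1,"dp":[0,0,1],"rot":[0,0,0]},{"gripper":1,"dp":[0,0,1.5],"rot":[0,0,0]},{"gripper":1,"dp":[0,0,2],"rot":[0,0,0]},{"gripper":1,"dp":[0,0,2],"rot":[0,0,0]}]}}

```text
time_s: 16.95
eef_pos: [0.6181, 0.1347, 0.1775]
tool_rot: [0.0, -0.484, 0.875, -0.0]
contact_force: [-0.6, 0.6, 4.2]
width: 0.0002
gripper_force: 2.0
```

Call:
{"method": "step_arm", "body": {"increments": [{"gripper":1,"dp":[0,0,0.5],"rot":[0,0,0]},{"gripper":1,"dp":[0,0,1],"rot":[0,0,0]},{"gripper":1,"dp":[0,0,1.5],"rot":[0,0,0]},{"gripper":1,"dp":[0,0,2],"rot":[0,0,0]},{"gripper":1,"dp":[0,0,2],"rot":[0,0,0]}]}}

```text
time_s: 17.58
eef_pos: [0.618, 0.1348, 0.1752]
tool_rot: [0.0, -0.484, 0.875, 0.0]
contact_force: [0.6, 3.0, 5.0]
width: 0.0004
gripper_force: 2.0
```

Call:
{"method": "step_arm", "body": {"increments": [{"gripper":1,"dp":[0,0,0.5],"rot":[0,0,0]},{"gripper":1,"dp":[0,0,1],"rot":[0,0,0]},{"gripper":1,"dp":[0,0,1.5],"rot":[0,0,0]},{"gripper":1,"dp":[0,0,2],"rot":[0,0,0]},{"gripper":1,"dp":[0,0,2],"rot":[0,0,0]}]}}

```text
time_s: 18.2
eef_pos: [0.618, 0.1347, 0.1731]
tool_rot: [-0.0, -0.484, 0.875, 0.0]
contact_force: [2.1, 2.0, 4.8]
width: 0.0006
gripper_force: 2.0
```

Call:
{"method": "step_arm", "body": {"increments": [{"gripper":1,"dp":[0,0,0.5],"rot":[0,0,0]},{"gripper":1,"dp":[0,0,1],"rot":[0,0,0]},{"gripper":1,"dp":[0,0,1.5],"rot":[0,0,0]},{"gripper":1,"dp":[0,0,1.5],"rot":[0,0,0]}]}}

```text
time_s: 18.7
eef_pos: [0.618, 0.1346, 0.1717]
tool_rot: [-0.0, -0.484, 0.875, -0.0]
contact_force: [1.2, 3.0, 3.5]
width: 0.0005
gripper_force: 2.0
```

Call:
{"method": "step_arm", "body": {"increments": [{"gripper":1,"dp":[0,0,0.4],"rot":[0,0,0]},{"gripper":1,"dp":[0,0,0.8],"rot":[0,0,0]},{"gripper":1,"dp":[0,0,0.8],"rot":[0,0,0]}]}}

```text
time_s: 19.08
eef_pos: [0.618, 0.1347, 0.1709]
tool_rot: [-0.0, -0.484, 0.875, -0.0]
contact_force: [1.7, 2.4, 4.2]
width: 0.0002
gripper_force: 2.0
```

Call:
{"method": "step_arm", "body": {"increments": [{"gripper":1,"dp":[0,0,0.3],"rot":[0,0,0]},{"gripper":1,"dp":[0,0,0.6],"rot":[0,0,0]},{"gripper":1,"dp":[0,0,0.6],"rot":[0,0,0]}]}}

```text
time_s: 19.45
eef_pos: [0.618, 0.1346, 0.1703]
tool_rot: [-0.0, -0.484, 0.875, 0.0]
contact_force: [1.5, 3.3, 3.8]
width: 0.0007
gripper_force: 2.1
```

Call:
{"method": "step_arm", "body": {"increments": [{"gripper":1,"dp":[0,0,0.3],"rot":[0,0,0]},{"gripper":1,"dp":[0,0,0.6],"rot":[0,0,0]},{"gripper":1,"dp":[0,0,0.6],"rot":[0,0,0]}]}}

```text
time_s: 19.82
eef_pos: [0.618, 0.1347, 0.1697]
tool_rot: [-0.0, -0.484, 0.875, 0.0]
contact_force: [1.4, 3.3, 4.0]
width: 0.0003
gripper_force: 2.2
```

Call:
{"method": "step_arm", "body": {"increments": [{"gripper":1,"dp":[0,0,0.3],"rot":[0,0,0]},{"gripper":1,"dp":[0,0,0.6],"rot":[0,0,0]},{"gripper":1,"dp":[0,0,0.6],"rot":[0,0,0]}]}}

```text
time_s: 20.2
eef_pos: [0.618, 0.1347, 0.1692]
tool_rot: [0.0, -0.484, 0.875, -0.0]
contact_force: [0.6, 3.0, 5.6]
width: 0.0006
gripper_force: 2.6
```

Call:
{"method": "step_arm", "body": {"increments": [{"gripper":1,"dp":[0,0,-5],"rot":[0,0,0]},{"gripper":1,"dp":[0,0,-20],"rot":[0,0,0]},{"gripper":1,"dp":[0,0,-50],"rot":[0,0,0]},{"gripper":1,"dp":[0,0,-80],"rot":[0,0,0]},{"gripper":1,"dp":[0,0,-80],"rot":[0,0,0]}]}}

```text
time_s: 20.82
eef_pos: [0.6185, 0.1345, 0.2518]
tool_rot: [0.002, -0.484, 0.875, -0.001]
contact_force: [0.6, 0.2, -0.2]
width: 0.0003
gripper_force: 0.0
```

All three pads reached their stops, at 105–106 mm. One look before handing in.

```bash
python3 -c "
from h import *
s=manip.camera('scene');cv2.imwrite('pics/m4.png',np.hstack([cv2.resize(s[165:250,255:350],(400,358),interpolation=2),cv2.resize(cv2.imread('pics/scene0.png')[165:250,255:350],(400,358),interpolation=2)]))"
```

```text
(no output)
```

View pics/m4.png

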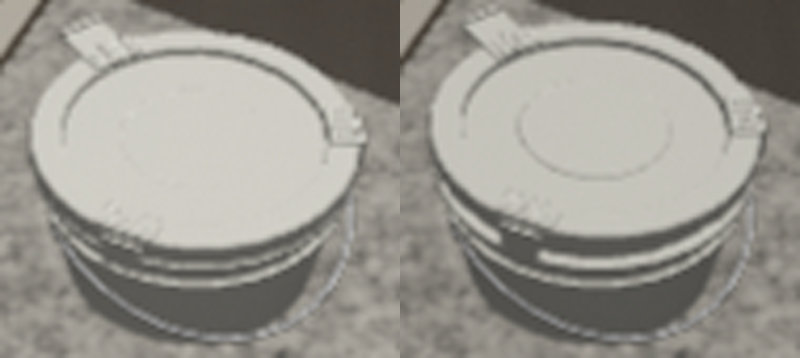

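The left view, taken now, shows the lid lowered evenly onto the collar: pad_2's front edge dropped from about y = 215 to 225, and the rim gap is closed. The tub has not shifted.

```bash
python3 -c "
from station import manip
print(manip.hand_in())"
```

```text
the job is handed in; nothing more can be done
None
```

The lid is pressed home at all three pads in the required order (pad_1, pad_2, then the tab pad), each to its stop at 105–106 mm with at most about 9 N measured, and the job is handed in; the judge returned no verdict.

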